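# Turn a hot-air nozzle to the line and hold its sprung keeper open

## Robot

A 6-joint arm with a two-finger parallel gripper is mounted at the origin on the work surface. World frame = base frame: x ahead of the robot, y to its left, z up, the work surface at z = 0. Lengths are in mm, angles in degrees, forces in N, time in s.
With the tool pointing down it reaches from about 375 to 925 mm from the base axis. Payload 5.7 kg.
Tool frame: the origin (TCP) lies on the mounting face of the last link; the fingertips stand 173 mm ahead of it and the grasp point (between the pads) lies 155 mm ahead of it; z points along the fingers, y is the line along which they close (so a half turn about z gives the same grasp; the last joint's range is limited). The gripper opens to 85 mm and grips with 20 to 120 N. Pads are 22 mm wide; open, the fingers measure 114 mm over their backs; the gripper's body (76 mm by 85 mm) begins 54 mm behind the grasp point. The pads swing forward as they close: fully open they stand 13 mm farther back than shut.
Start: joints at [-83.715, 20.558, 86.54, -0, 72.909, -6.595], TCP at [133.736, -584.893, 404.667] pointing down, gripper open.
Joint ranges: [-170.27, 170.27], [-57.76, 135], [12.27, 136.19], [-55.21, 235.2], [11.17, 155.16], [-170.74, 170.74]. Speed limits (degrees/s): [136.94, 136.94, 180, 180, 180, 180].

## Interface

Orientations are given as a 3x3 rotation matrix whose columns are the frame's x, y, z axes.
In Python, from bench import r, imaging gives the robot as it stands.
- The arm moves only by the tool send_rows, never from a script. Its argument "commands" is a list of rows, each an object with "slide": the shift along the tool's x, y, z scaled (see below), a list of three; "roll": the turn about the tool's z scaled (see below). A call has 1 to 20 rows; each row shifts and turns the commanded pose from where the row before left it, along the tool's axes as they then stand; what a row does not reach is not made up. The controller multiplies each number of a shift by 40 cm and each number of a turn by 0.12 rad. A row lasts 1/8 s, in which the tool goes at most 62.5 mm and 10.7 degrees, less where a joint would pass 70% of its speed; a pose out of reach is approached as far as the arm can. A call with a number of a shift or a turn outside -1 to 1 is refused whole. A call with a gripper value outside its range is refused whole. "claw" is the closure, from -1 (fully open) to 1 (shut), set as the call begins (left out, the last holds). The fingers move at their own pace and stop on an object; "force" is the grip in N (left out, the last holds). Time passes only in rows, so rows that do not move let the fingers close. It gives the time, the measured TCP pose, the force, the opening and the grip force at its end, in the units of the state.
- r.state(): the state, without advancing time (a new reading comes with each control period).
- imaging.camera(name): name is "side" or "top" or "wrist"; returns a dict with "color" (420x560x3 uint8, red, green, blue), "intrinsics" (3x3 intrinsics, pixels), "cam_to_world" (4x4, takes a point from camera to world coordinates); the wrist camera has in their place "tool_from_camera" (4x4, takes a point from camera to tool coordinates, whose origin is the TCP and whose axes are the flange's). Camera axes: x right, y down, z forward; pixel columns grow to the right and rows downward; lengths in mm; the calibration is good to about 2 mm. A picture is of the moment at which its call begins: read the wrist's pose just before it. There is no depth.
- r.close_job(): hands the job in; it is judged then, once.
Trained networks look in the newest picture that a camera, given by its name, has taken for a name from the list of things; names that differ only in an ending like _2 or _b are one class to them, and where a whole thing is asked for, a point or a joint stands for the part that bears it (a point fixed in the world has none). Each returns a list of dicts, best first, with "confidence" (0 to 1); they miss things now and then, are a little off and sometimes report something else, mostly with a low value. They report only what shows in the picture. A call takes as long as a camera call. They do not tell look-alikes from the thing itself.
- imaging.silhouettes(camera, name): "pixels" (420x560 bool, what is visible of it) and "rect" ([left, top, right, bottom] in pixels, round what is visible of it).
The state is a dict: "time": time; "joint_pos": joint angles; "qvel": joint speeds; "joint_torque": joint torques, N m; "position": TCP position; "ee_rot": TCP orientation; "ft_force": force on the tool from outside, world axes, zero at the start; "ft_torque": the same for the moment, N m; "width": finger opening in mm; "finger_force": force on a finger pad.
Only numpy, scipy, OpenCV 4.12 (cv2) and the standard library are available. Lean on these libraries where they do the work, as an engineer would, in place of code of your own. Each camera call takes 0.05 s, during which the arm holds its last target. There are 200 camera calls.

## Task

Turn the hot-air nozzle where it sits in the holder until the notch in its rim faces the white line on the holder, and let go of it, leaving it seated. Then pull the holder's spring-return keeper slide out by its upright grip until the slide's pointer is in line with the pointer of the clip on the holder's edge, and keep it there: finish while still holding the slide against its spring. Leave the dropper bottle, screwdriver, phone and jar alone.

Things in the scene. Friction and masses are not known exactly. Their poses are not given: they have to be found in the camera images.
- holder: Grey metal nozzle holder, 240 x 90 x 30 mm, fixed to the bench. Origin: on the bench under the axis of its round pocket (55 mm wide, 6 mm deep, floor at 24 mm height), where the nozzle stands. Own +x points from the pocket to the white line; the keeper slide pulls out to -x. The block reaches 60 mm to +x, 180 mm to -x, 45 mm to each side.
- line (a point): Inner end of the white line (26 x 3 mm) on the holder's top, 34 mm from the pocket's axis along the holder's +x; the notch must face this.
- nozzle: Loose steel nozzle, 60 mm high, 90 g, in the pocket with about 1.5 mm play: foot flange 52 mm across, 6 mm high; above it a tube 36 mm across to grip near its top, with a notch in the rim. Origin: centre of its underside; own +x points to the notch. It may start turned any way. The keeper's fork lies 2 mm above the flange: it can turn but not be lifted out.
- notch (a point): Notch in the nozzle's top rim (about 8 mm wide, 12 mm deep): this point is at the rim's height, 18 mm out from the nozzle's axis.
- keeper: Sprung slide: steel plate 64 mm wide, top 37 mm above the bench, its fork straddling the nozzle's tube over the flange; an upright black grip block stands on it. Slides only to the holder's -x, 0 to 55 mm; the spring pulls it home (3 N when home, 1.5 N more per 10 mm). Origin at the holder's origin when home; axes as the holder's.
- grip (a point): Point on the keeper's grip block 68 mm above the bench, at the height to pinch it. The block is 12 mm thick along the slide direction, 36 mm wide across it, its top 83 mm above the bench; when home it is 105 mm from the nozzle's axis along the holder's -x.
- pointer (a point): Outer tip of the keeper's pointer, a black bar 3 mm wide at the edge of the slide plate on the holder's -y side; moves with the slide.
- clip_tip (a point): Tip of the 3 mm wide pointer (white line on top) of a small dark steel clip, 16 mm long, 11 mm high, fixed on the holder's top edge on its -y side at a place that varies: the slide must come out 26 to 40 mm. Axes as the holder's. At the mark the keeper's pointer has the same position along the holder's x as this point.
- dropper: Bystander: white dropper bottle, 34 mm wide, 105 mm high with its needle, standing near the line end of the holder. Origin: centre of its underside.
- driver: Bystander: screwdriver 150 mm long lying beside the holder on its -y side. Origin under its middle.
- phone: Bystander: phone lying flat, 75 x 155 x 8 mm, beyond the slide end of the holder. Origin: centre of its underside.
- jar: Bystander: small jar, 44 mm wide, 40 mm high, on the holder's +y side. Origin: centre of its underside.
Mind the look-alikes: they are no part of the job. What is shaped like the nozzle but brown is not meant.

How it is judged:
By the outcome, as a careful person would: the job done as asked, in the order asked, and still so for the second after the job is handed in, while the arm keeps its last pose, push and grip.
It also fails if it takes over 67 s, if anything falls off the work surface, if the arm or the gripper's body presses on something with over 40 N, if the wrist force passes 120 N, or if a joint passes its speed limit or range.

## Working session

There is one attempt and no reset: what is moved stays moved. The work goes in short steps, Python scripts to look and compute and a tool call to move; the robot and the scene stay as the last step left them, time stands still between calls to the robot, and variables do not carry over. Pictures are saved under pics/ and viewed, at most 10 in all, crops included, and the job is handed in when it is done.

Besides the shell and the picture viewer there is one more tool, called after "Request:" as name([rows], argument=value, ...), one row to a line, values as JSON. send_rows: Moves the arm, as the interface text tells. Shifts and turns lie within -1 to 1; 1 stands for 40 cm of shift or 0.12 rad of turn. Its arguments: {"type":"object","properties":{"commands":{"type":"array","items":{"type":"object","properties":{"slide":{"type":"array","items":{"type":"number"}},"roll":{"type":"number"}}}},"claw":{"type":"number"},"force":{"type":"number"}},"required":["commands"]}

```bash
mkdir -p pics; ls; cat > h.py <<'E'
import numpy as np, cv2
from bench import r, imaging
def cam(n):
    s=r.state(); c=imaging.camera(n)
    if n=="wrist":
        T=np.eye(4);T[:3,:3]=np.array(s["ee_rot"]);T[:3,3]=s["position"]
        c["cam_to_world"]=T@np.array(c["tool_from_camera"])
    return c
def px2w(c,u,v,z):
    K=np.array(c["intrinsics"]);T=np.array(c["cam_to_world"])
    d=T[:3,:3]@np.linalg.solve(K,[u,v,1]);o=T[:3,3]
    return o+d*(z-o[2])/d[2]
def w2px(c,p):
    K=np.array(c["intrinsics"]);T=np.linalg.inv(np.array(c["cam_to_world"]))
    q=K@(T[:3,:3]@np.array(p,float)+T[:3,3]);return q[:2]/q[2]
def save(c,f,box=None,k=1):
    im=c["color"][:,:,::-1]
    if box: im=im[box[1]:box[3],box[0]:box[2]]
    cv2.imwrite("pics/"+f,cv2.resize(im,None,fx=k,fy=k,interpolation=cv2.INTER_CUBIC))
E
python3 - <<'E'
from h import *
np.set_printoptions(precision=1,suppress=True)
print(r.state())
ims=[]
for n in("top","side"):
    c=cam(n); save(c,n+"0.png"); print(n,c["cam_to_world"],c["intrinsics"])
    for k in("holder","nozzle","notch","keeper","clip_tip","line","pointer","grip","dropper","driver","phone","jar"):
        for d in imaging.silhouettes(n,k):
            m=d["pixels"];ys,xs=np.nonzero(m)
            print(n,k,round(d["confidence"],2),np.array(d["rect"]),xs.mean().round(1),ys.mean().round(1),len(xs))
E
```

```text
pics
{'time': 0.0, 'joint_pos': array([-83.7,  20.6,  86.6,   0. ,  72.9,  -6.6]), 'qvel': array([ 0. , -0. ,  0. , -0.1,  0. ,  0.1]), 'joint_torque': array([  0. , -52.8, -27.9,  -0. ,   0. ,  -0. ]), 'position': array([ 133.7, -584.5,  403.8]), 'ee_rot': array([[ 1. ,  0.2, -0. ],
       [ 0.2, -1. ,  0. ],
       [ 0. , -0. , -1. ]]), 'ft_force': array([-0.7, -0.7, -0.4]), 'ft_torque': array([-0.,  0., -0.]), 'finger_force': 0.0, 'width': 85.27085455689677}
top [[  -0.    -1.     0.1  480.3]
 [  -1.     0.     0.    35.7]
 [  -0.    -0.1   -1.  1003.9]
 [   0.     0.     0.     1. ]] [[420.3   0.  281. ]
 [  0.  420.3 215.6]
 [  0.    0.    1. ]]
top holder 0.85 [259.3 224.3 368.  299.4] 316.4 261.1 3724
top nozzle 0.94 [279.1 181.1 302.3 205.2] 291.6 192.8 388
top nozzle 0.9 [276.4 239.5 303.4 261.2] 289.6 249.8 341
top nozzle 0.63 [222.8 192.3 241.7 216. ] 230.5 203.4 376
top notch 0.83 [281.7 185.  300.7 204.9] 291.3 192.7 370
top notch 0.59 [277.5 240.9 302.7 260.1] 289.6 250.0 352
top notch 0.58 [215.8 193.5 241.  211.4] 230.6 203.0 364
top notch 0.45 [283.4 235.5 343.2 280.
[... 1245 characters left out ...]
de keeper 0.75 [303.9 228.  326.  263.1] 313.5 241.8 605
side keeper 0.68 [301.3 200.4 366.4 258.6] 339.9 226.8 1262
side clip_tip 0.38 [325.3 213.1 332.5 214. ] 327.5 211.5 18
side line 0.68 [277.6 196.8 387.3 286.7] 333.1 238.9 4152
side pointer 0.92 [299.2 199.8 365.4 260.3] 339.5 226.9 1308
side grip 0.86 [299.8 202.  365.  262. ] 339.9 226.9 1327
side grip 0.45 [278.8 173.7 320.  202.9] 304.8 185.2 267
side dropper 0.8 [257.9 304.3 277.1 337.3] 267.3 321.1 544
side driver 0.64 [272.3 175.1 319.7 207.4] 301.6 188.0 368
side driver 0.52 [302.3 222.8 323.2 260.8] 313.5 242.1 628
side phone 0.6 [368.5 152.8 435.  197.4] 399.6 173.6 1400
side jar 0.6 [345.5 292.3 368.3 315.6] 356.6 304.8 558
```

```bash
python3 - <<'E'
import cv2,numpy as np
t=cv2.imread("pics/top0.png")[170:320,200:400]; s=cv2.imread("pics/side0.png")[170:320,200:400]
cv2.imwrite("pics/ov.png",np.hstack([cv2.resize(a,None,fx=2,fy=2,interpolation=cv2.INTER_CUBIC) for a in(t,s)]))
E
python3 - <<'E'
from h import *
np.set_printoptions(precision=1,suppress=True)
c=cam("top")
for d in imaging.silhouettes("top","holder")[:1]:
    m=d["pixels"].astype(np.uint8)
    p=cv2.findContours(m,0,2)[0];p=max(p,key=cv2.contourArea)
    b=cv2.boxPoints(cv2.minAreaRect(p));print(b)
    print([px2w(c,*q,30)for q in b])
print(px2w(c,289.6,249.8,60), w2px(c,[560,0,84]))
E
```

```text
[[258.1 258.6]
 [273.2 222.1]
 [371.  262.6]
 [355.9 299.1]]
[array([494.7, 108.2,  30. ]), array([578.9,  72.4,  30. ]), array([ 482.3, -151. ,   30. ]), array([ 400.3, -113.8,   30. ])]
[513.   35.1  60. ] [305.3 227.7]
```

View pics/ov.png

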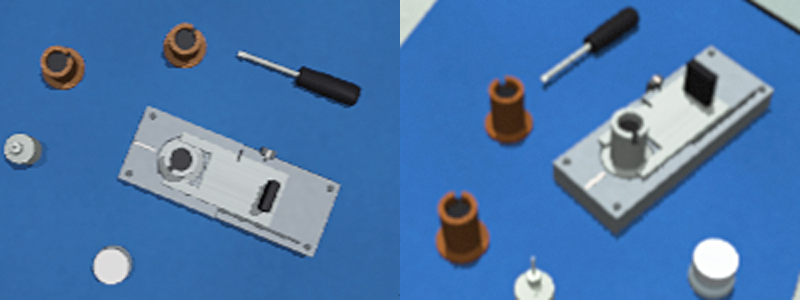

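The grey nozzle at top px (290,250) is seated in the holder. The two brown look-alikes stand free at (292,193) and (230,203), so the grey one is meant. The white line is at about (272,243) and the clip at about (333,247). Next I plan a move to a close view.

```bash
cat >> h.py <<'E'
def delta(tgt):
    s=r.state();R=np.array(s["ee_rot"]);d=R.T@(np.array(tgt)-s["position"])
    print("tool delta mm",d.round(1),"slide",(d/400).round(4),"yaw x",np.degrees(np.arctan2(R[1,0],R[0,0])).round(2),"j",s["joint_pos"].round(1))
E
python3 - <<'E'
from h import *
np.set_printoptions(precision=2,suppress=True)
c=imaging.camera("wrist");print(c["tool_from_camera"]);print(c["intrinsics"])
delta([513,35,390])
print(r.state()["ee_rot"])
E
```

```text
[[ 0.   -0.96 -0.28 70.27]
 [ 1.    0.    0.    0.11]
 [-0.   -0.28  0.96 30.95]
 [ 0.    0.    0.    1.  ]]
[[302.79   0.   276.58]
 [  0.   302.79 200.3 ]
 [  0.     0.     1.  ]]
tool delta mm [ 507.9 -519.8   14.7] slide [ 1.27 -1.3   0.04] yaw x 12.88 j [-83.7  20.6  86.5  -0.   72.9  -6.6]
[[ 0.97  0.22 -0.  ]
 [ 0.22 -0.97  0.  ]
 [ 0.   -0.   -1.  ]]
```

Request:
send_rows([
  {"slide":[0.0907,-0.0928,0.0026]},
  {"slide":[0.0907,-0.0928,0.0026]},
  {"slide":[0.0907,-0.0928,0.0026]},
  {"slide":[0.0907,-0.0928,0.0026]},
  {"slide":[0.0907,-0.0928,0.0026]},
  {"slide":[0.0907,-0.0928,0.0026]},
  {"slide":[0.0907,-0.0928,0.0026]},
  {"slide":[0.0907,-0.0928,0.0026]},
  {"slide":[0.0907,-0.0928,0.0026]},
  {"slide":[0.0907,-0.0928,0.0026]},
  {"slide":[0.0907,-0.0928,0.0026]},
  {"slide":[0.0907,-0.0928,0.0026]},
  {"slide":[0.0907,-0.0928,0.0026]},
  {"slide":[0.0907,-0.0928,0.0026]},
  {"slide":[0,0,0]},
  {"slide":[0,0,0]},
], claw=-1, force=40)

```text
$.commands[0]: bad value
```

```bash
python3 - <<'E'
from h import *
np.set_printoptions(precision=2,suppress=True)
delta([513,35,390])
c=cam("wrist");save(c,"w1.png",None,1.42)
import pickle;pickle.dump(c,open("w1.pkl","wb"))
for p in ([513,35,84],[513+.396*34,35+.918*34,30]): print(w2px(c,p)*1.42)
for k in("nozzle","notch","clip_tip","grip","pointer"):
    for d in imaging.silhouettes("wrist",k):
        ys,xs=np.nonzero(d["pixels"]);print(k,d["confidence"],d["rect"],xs.mean(),ys.mean(),len(xs))
E
```

```text
tool delta mm [ 507.9 -519.8   14.7] slide [ 1.27 -1.3   0.04] yaw x 12.88 j [-83.7  20.6  86.5  -0.   72.9  -6.6]
[-1026.36 -1083.39]
[-761.47 -844.56]
```

View pics/w1.png

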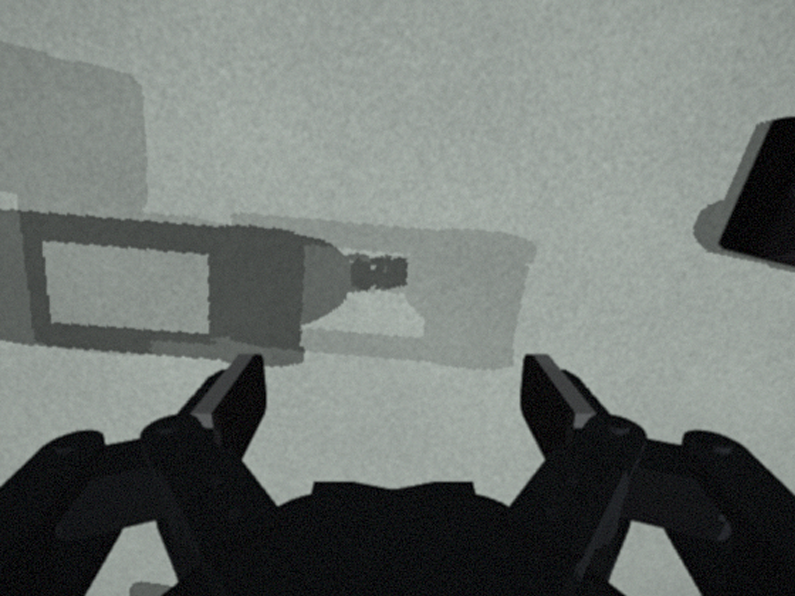

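The picture shows only bench and the open fingers, since the move was refused. The rows probably need a roll value, so I resend with one.

Request:
send_rows([
  {"slide":[0.0907,-0.0928,0.0026],"roll":0},
  {"slide":[0.0907,-0.0928,0.0026],"roll":0},
  {"slide":[0.0907,-0.0928,0.0026],"roll":0},
  {"slide":[0.0907,-0.0928,0.0026],"roll":0},
  {"slide":[0.0907,-0.0928,0.0026],"roll":0},
  {"slide":[0.0907,-0.0928,0.0026],"roll":0},
  {"slide":[0.0907,-0.0928,0.0026],"roll":0},
  {"slide":[0.0907,-0.0928,0.0026],"roll":0},
  {"slide":[0.0907,-0.0928,0.0026],"roll":0},
  {"slide":[0.0907,-0.0928,0.0026],"roll":0},
  {"slide":[0.0907,-0.0928,0.0026],"roll":0},
  {"slide":[0.0907,-0.0928,0.0026],"roll":0},
  {"slide":[0.0907,-0.0928,0.0026],"roll":0},
  {"slide":[0.0907,-0.0928,0.0026],"roll":0},
  {"slide":[0,0,0],"roll":0},
  {"slide":[0,0,0],"roll":0},
], claw=-1, force=40)

```text
time: 3.75
position: [512.7, 34.9, 390.0]
ee_rot: [[0.975, 0.224, -0.001], [0.224, -0.975, -0.0], [-0.001, 0.0, -1.0]]
ft_force: [-0.1, 0.6, 0.2]
width: 85.5
finger_force: 0.0
```

```bash
python3 - <<'E'
from h import *
np.set_printoptions(precision=2,suppress=True)
delta([513,35,390])
c=cam("wrist");save(c,"w2.png",None,1.42)
import pickle;pickle.dump(c,open("w1.pkl","wb"))
for p in ([513,35,84],[513+.396*34,35+.918*34,30]): print(w2px(c,p)*1.42)
for k in("nozzle","notch","clip_tip","grip","pointer"):
    for d in imaging.silhouettes("wrist",k):
        ys,xs=np.nonzero(d["pixels"]);print(k,d["confidence"],d["rect"],xs.mean(),ys.mean(),len(xs))
E
```

```text
tool delta mm [ 0.3 -0.  -0. ] slide [ 0. -0. -0.] yaw x 12.94 j [-3.8 14.4 98.1 -0.  67.6 73.3]
[392.37 270.69]
[356.69 227.9 ]
nozzle 0.86 [132.8, 1.0, 196.2, 66.9] 164.27565674255692 35.628021015761824 2855
nozzle 0.85 [288.4, 16.9, 340.3, 78.8] 313.3319238900634 47.536575052854126 2365
nozzle 0.63 [254.2, 153.9, 300.0, 209.6] 276.40183171150545 181.45907269605038 1747
notch 0.7 [289.0, 17.6, 343.7, 77.5] 313.28895547945206 47.53638698630137 2336
notch 0.61 [131.5, 3.9, 199.5, 69.0] 164.5956081081081 35.67297297297297 2960
notch 0.56 [250.4, 156.5, 300.3, 211.8] 275.992428339643 181.59383450513792 1849
clip_tip 0.67 [360.4, 181.1, 374.8, 199.7] 365.8796296296296 192.41203703703704 216
clip_tip 0.43 [454.0, 241.4, 554.2, 314.5] 503.1313503553567 279.07554619636744 3799
clip_tip 0.37 [65.9, 108.4, 140.5, 143.9] 108.77440476190476 126.01666666666667 1680
grip 0.76 [256.5, 151.4, 377.8, 261.1] 328.2064814814815 214.48611111111111 5400
pointer 0.65 [358.3, 180.1, 376.4, 201.3] 365.85388127853884 192.45662100456622 219
pointer 0.62 [251.9, 151.2, 380.9, 265.7] 328.75942684766216 215.0290346907994 5304
```

View pics/w2.png

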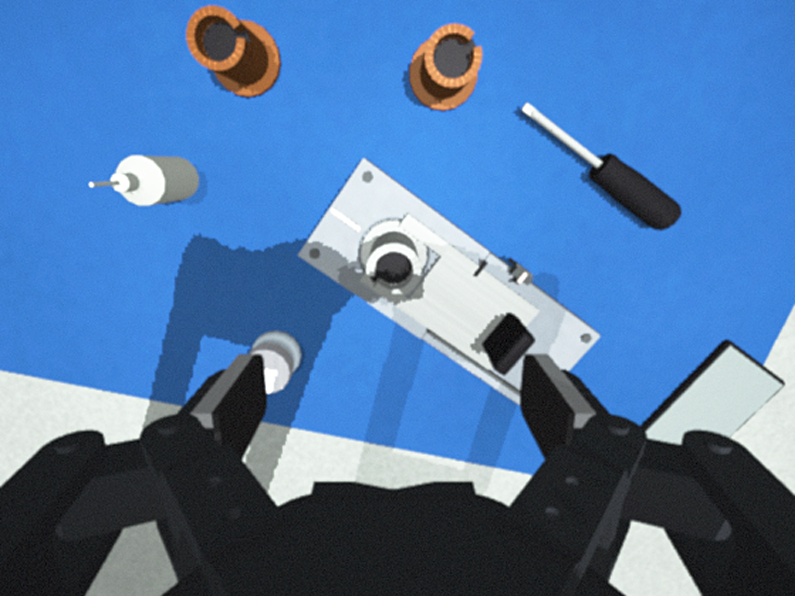

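```bash
cat >> h.py <<'E'
def rect(c,o,yaw,z,xr,yr,k):
    # holder-frame ortho view: image right=+x, up=+y
    xs=np.arange(xr[0],xr[1],1/k);ys=np.arange(yr[1],yr[0],-1/k)
    X,Y=np.meshgrid(xs,ys);a=np.radians(yaw)
    P=np.stack([o[0]+X*np.cos(a)-Y*np.sin(a),o[1]+X*np.sin(a)+Y*np.cos(a),np.full_like(X,z)],-1)
    K=np.array(c["intrinsics"]);T=np.linalg.inv(np.array(c["cam_to_world"]))
    q=(P@T[:3,:3].T+T[:3,3])@K.T;q=(q[...,:2]/q[...,2:]).astype(np.float32)
    return cv2.remap(np.ascontiguousarray(c["color"][:,:,::-1]),q[...,0],q[...,1],cv2.INTER_CUBIC)
def grid(im,xr,yr,k,st):
    for x in np.arange(np.ceil(xr[0]/st)*st,xr[1],st):
        u=int((x-xr[0])*k);cv2.line(im,(u,0),(u,6),(0,0,255),1);cv2.putText(im,str(int(x)),(u,16),0,.35,(0,0,255),1)
    for y in np.arange(np.ceil(yr[0]/st)*st,yr[1],st):
        v=int((yr[1]-y)*k);cv2.line(im,(0,v),(6,v),(0,0,255),1);cv2.putText(im,str(int(y)),(8,v+4),0,.35,(0,0,255),1)
    return im
E
python3 - <<'E'
from h import *
import pickle
c=pickle.load(open("w1.pkl","rb"))
o=[513,35];y=66.6
a=grid(rect(c,o,y,84,(-40,40),(-35,35),5),(-40,40),(-35,35),5,10)
b=grid(rect(c,o,y,30,(-40,80),(-55,55),3.2),(-40,80),(-55,55),3.2,10)
e=grid(rect(c,o,y,37,(-190,60),(-60,20),3.1),(-190,60),(-60,20),3.1,10)
t=np.zeros((352,790,3),np.uint8);t[:350,:400]=a[:350,:400];t[:b.shape[0],402:402+b.shape[1]]=b[:352,:388]
e2=np.zeros((e.shape[0],790,3),np.uint8);e2[:,:e.shape[1]]=e[:,:790]
cv2.imwrite("pics/rect1.png",np.vstack([t,e2])[:600])
E
```

```text
(no output)
```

View pics/rect1.png

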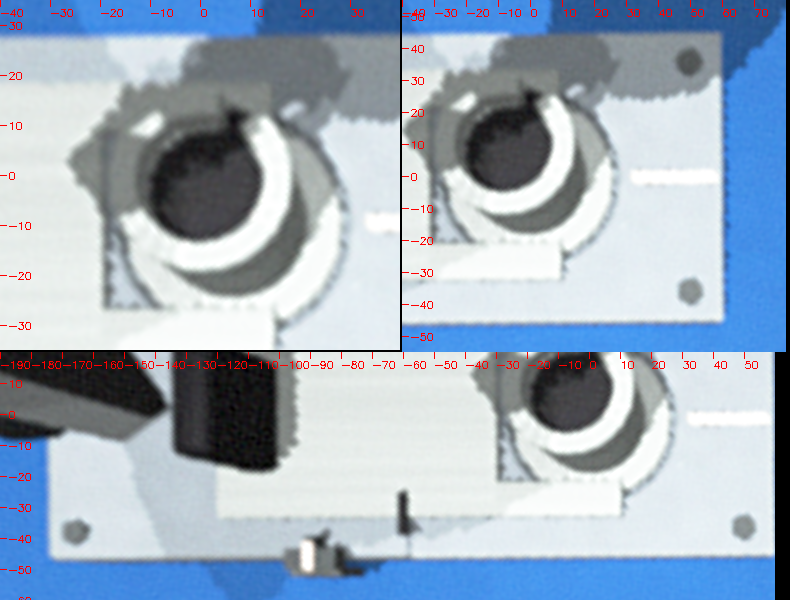

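Rectified view, holder frame: holder edges match the pose (513.5, 34.8, yaw 66.6°). The nozzle rim is centred near (0,-1). The notch is the dark gap at about (7,12), panel px (235,113), so it sits about +62° from the line. Clip pointer is near x≈-90 and keeper pointer near x≈-60. Next: roll to a clean grasp and descend.

Request:
send_rows([
  {"slide":[0.0019,0.0007,0],"roll":-0.934},
  {"slide":[0,0,0],"roll":-0.934},
  {"slide":[0,0,0],"roll":-0.934},
  {"slide":[0,0,0],"roll":-0.934},
  {"slide":[0,0,0],"roll":-0.934},
  {"slide":[0,0,0],"roll":-0.934},
  {"slide":[0,0,0],"roll":-0.934},
  {"slide":[0,0,0],"roll":-0.934},
  {"slide":[0,0,0],"roll":-0.934},
  {"slide":[0,0,0],"roll":-0.934},
  {"slide":[0,0,0],"roll":-0.934},
  {"slide":[0,0,0],"roll":-0.934},
  {"slide":[0,0,0],"roll":0},
  {"slide":[0,0,0.04],"roll":0},
  {"slide":[0,0,0.04],"roll":0},
  {"slide":[0,0,0.04],"roll":0},
  {"slide":[0,0,0.04],"roll":0},
  {"slide":[0,0,0.04],"roll":0},
  {"slide":[0,0,0.04],"roll":0},
])

```text
time: 6.42
position: [513.9, 34.5, 293.8]
ee_rot: [[0.004, 1.0, 0.0], [1.0, -0.004, 0.0], [0.0, 0.0, -1.0]]
ft_force: [-0.2, 0.0, 0.7]
width: 85.3
finger_force: 0.0
```

```bash
cat > look.py <<'E'
from h import *
import sys,pickle
f=sys.argv[1]
c=cam("wrist");pickle.dump(c,open(f+".pkl","wb"));delta([513.5,34.8,225])
o=[513.5,34.8];y=66.6
a=grid(rect(c,o,y,84,(-35,35),(-30,30),5.5),(-35,35),(-30,30),5.5,10)
b=grid(rect(c,o,y,30,(-30,70),(-45,45),3.66),(-30,70),(-45,45),3.66,10)
n=min(a.shape[0],b.shape[0])
cv2.imwrite("pics/"+f+".png",np.hstack([a[:n],b[:n]])[:,:800])
E
python3 look.py w3
```

```text
tool delta mm [ 0.2  0.7 67. ] slide [0.0006 0.0017 0.1674] yaw x 89.76 j [ -3.8  21.4 104.2   0.   54.5  -3.6]
```

View pics/w3.png

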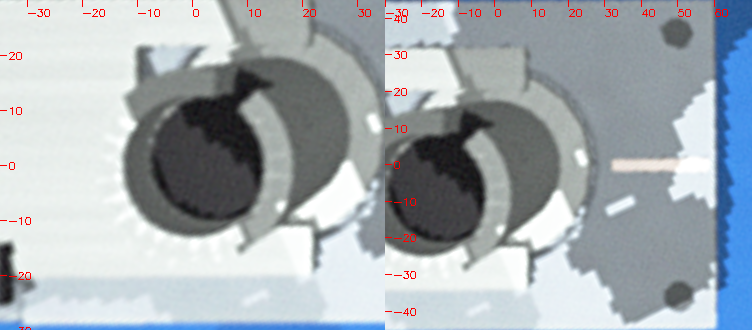

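The notch shows at panel px (250,85) with the bore centre at (207,155), about +57° from the line. This agrees with the first view. Now I descend and grip.

Request:
send_rows([
  {"slide":[0.0006,0.0017,0.042],"roll":0},
  {"slide":[0,0,0.042],"roll":0},
  {"slide":[0,0,0.042],"roll":0},
  {"slide":[0,0,0.042],"roll":0},
  {"slide":[0,0,0],"roll":0},
])

```text
time: 7.1
position: [514.0, 34.9, 226.4]
ee_rot: [[0.003, 1.0, -0.002], [1.0, -0.003, 0.0], [0.0, -0.002, -1.0]]
ft_force: [-0.6, 0.8, -0.2]
width: 85.2
finger_force: 0.0
```

Request:
send_rows([
  {"slide":[0,0,0],"roll":0},
  {"slide":[0,0,0],"roll":0},
  {"slide":[0,0,0],"roll":0},
  {"slide":[0,0,0],"roll":0},
  {"slide":[0,0,0],"roll":0},
  {"slide":[0,0,0],"roll":0},
  {"slide":[0,0,0],"roll":0},
  {"slide":[0,0,0],"roll":0},
], claw=1, force=25)

```text
time: 8.1
position: [514.8, 35.1, 227.7]
ee_rot: [[0.001, 1.0, 0.001], [1.0, -0.001, -0.0], [-0.0, 0.001, -1.0]]
ft_force: [-0.6, -0.2, 6.5]
width: 35.2
finger_force: 24.7
```

Request:
send_rows([
  {"slide":[0,0,0],"roll":0.7},
  {"slide":[0,0,0],"roll":0.7},
  {"slide":[0,0,0],"roll":0.7},
  {"slide":[0,0,0],"roll":0.7},
  {"slide":[0,0,0],"roll":0.7},
  {"slide":[0,0,0],"roll":0.7},
  {"slide":[0,0,0],"roll":0.7},
  {"slide":[0,0,0],"roll":0.7},
  {"slide":[0,0,0],"roll":0.7},
  {"slide":[0,0,0],"roll":0.7},
  {"slide":[0,0,0],"roll":0.7},
  {"slide":[0,0,0],"roll":0.7},
  {"slide":[0,0,0],"roll":0},
  {"slide":[0,0,0],"roll":0},
])

```text
time: 9.85
position: [515.0, 35.1, 227.7]
ee_rot: [[0.846, 0.532, 0.002], [0.532, -0.846, 0.0], [0.001, 0.001, -1.0]]
ft_force: [-0.6, -0.3, 5.1]
width: 34.9
finger_force: 24.8
```

Request:
send_rows([
  {"slide":[0,0,0],"roll":0},
  {"slide":[0,0,0],"roll":0},
  {"slide":[0,0,0],"roll":0},
  {"slide":[0,0,0],"roll":0},
  {"slide":[0,0,0],"roll":0},
  {"slide":[0,0,0],"roll":0},
  {"slide":[0,0,-0.06],"roll":0},
  {"slide":[0,0,-0.08],"roll":0},
  {"slide":[0,0,-0.08],"roll":0},
  {"slide":[0,0,-0.08],"roll":0},
  {"slide":[0,0,0],"roll":0},
], claw=-1)

```text
time: 11.22
position: [515.6, 35.0, 349.4]
ee_rot: [[0.846, 0.533, 0.005], [0.533, -0.846, -0.0], [0.004, 0.003, -1.0]]
ft_force: [-0.4, -0.2, -0.4]
width: 85.4
finger_force: 0.0
```

```bash
python3 look.py w4
```

```text
tool delta mm [ -1.5  -0.7 122.8] slide [-0.0038 -0.0017  0.307 ] yaw x 32.19 j [ -3.8  17.2 100.8   0.   61.8  54. ]
```

View pics/w4.png

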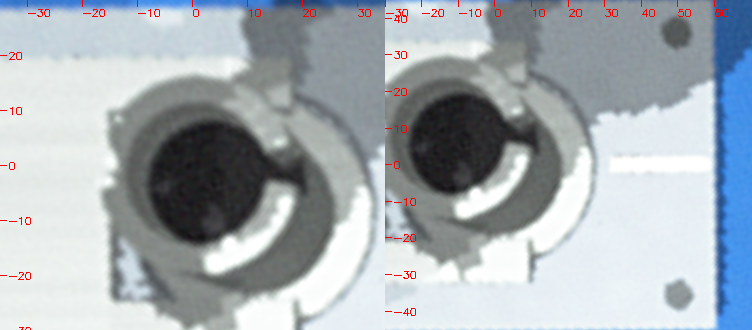

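The notch is now at panel px (289,168), nearly facing the line. Parallax leaves a few degrees unsure, so I look from straight above.

Request:
send_rows([
  {"slide":[-0.06,0,0.043],"roll":0},
  {"slide":[-0.06,0,0.043],"roll":0},
  {"slide":[-0.06,0,0.043],"roll":0},
  {"slide":[0,0,0.043],"roll":0},
  {"slide":[0,0,0],"roll":0},
  {"slide":[0,0,0],"roll":0},
])

```text
time: 12.02
position: [453.7, -3.2, 278.0]
ee_rot: [[0.846, 0.533, -0.001], [0.533, -0.846, 0.0], [-0.0, -0.001, -1.0]]
ft_force: [0.0, 0.4, 0.4]
width: 85.7
finger_force: 0.0
```

```bash
python3 - <<'E'
from h import *
import pickle
c=cam("wrist");pickle.dump(c,open("w5.pkl","wb"));delta([513.5,34.8,225])
o=[513.5,34.8];y=66.6
a=rect(c,o,y,84,(-26,34),(-27,27),10)
np.set_printoptions(suppress=True)
g=cv2.cvtColor(a,6)
ci=cv2.HoughCircles(cv2.GaussianBlur(g,(7,7),2),cv2.HOUGH_GRADIENT,1.5,30,param1=60,param2=30,minRadius=90,maxRadius=200);print(None if ci is None else ci[0,:6])
a=grid(a,(-26,34),(-27,27),10,5)
cv2.imwrite("pics/w5.png",a)
b=grid(rect(c,o,y,30,(-120,70),(-60,55),4.2),(-120,70),(-60,55),4.2,10)
cv2.imwrite("pics/w5b.png",b)
E
```

```text
tool delta mm [70.6 -0.5 53.3] slide [ 0.1765 -0.0011  0.1334] yaw x 32.2 j [ -9.1  18.5 112.3   0.   49.2  48.7]
[[266.25 284.25 128.55]
 [228.75 266.25 171.  ]
 [269.25 246.75 144.3 ]
 [297.75 279.75 159.3 ]
 [291.75 314.25 157.5 ]
 [219.75 236.25 195.75]]
```

View pics/w5.png

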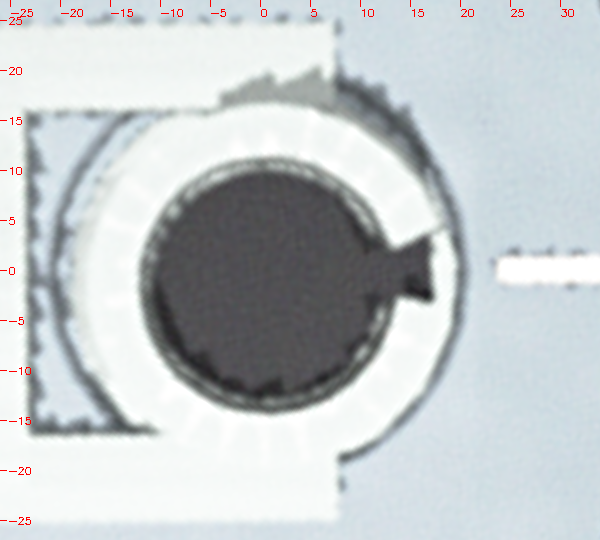

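From straight above, the bore centre is at px (267,284) and the notch mouth is centred at (432,267). The line is horizontal at row 269. That leaves about +5°, so I regrip and turn 5° clockwise.

Request:
send_rows([
  {"slide":[0.06,0,0],"roll":0},
  {"slide":[0.06,0,0],"roll":0},
  {"slide":[0.059,0,0],"roll":0},
  {"slide":[0,0,0],"roll":0},
  {"slide":[0,0,0.045],"roll":0},
  {"slide":[0,0,0.045],"roll":0},
  {"slide":[0,0,0.04],"roll":0},
  {"slide":[0,0,0],"roll":0},
])

```text
time: 13.08
position: [513.2, 34.7, 225.2]
ee_rot: [[0.846, 0.533, -0.003], [0.533, -0.846, 0.0], [-0.002, -0.002, -1.0]]
ft_force: [-0.3, 0.6, 0.0]
width: 85.4
finger_force: 0.0
```

Request:
send_rows([
  {"slide":[0,0,0],"roll":0},
  {"slide":[0,0,0],"roll":0},
  {"slide":[0,0,0],"roll":0},
  {"slide":[0,0,0],"roll":0},
  {"slide":[0,0,0],"roll":0},
  {"slide":[0,0,0],"roll":0},
  {"slide":[0,0,0],"roll":0},
  {"slide":[0,0,0],"roll":0.36},
  {"slide":[0,0,0],"roll":0.36},
  {"slide":[0,0,0],"roll":0},
  {"slide":[0,0,0],"roll":0},
  {"slide":[0,0,0],"roll":0},
], claw=1)

```text
time: 14.58
position: [514.5, 34.9, 226.8]
ee_rot: [[0.889, 0.458, 0.001], [0.458, -0.889, 0.0], [0.001, 0.0, -1.0]]
ft_force: [-0.9, 0.8, 6.3]
width: 35.2
finger_force: 25.0
```

Request:
send_rows([
  {"slide":[0,0,0],"roll":0},
  {"slide":[0,0,0],"roll":0},
  {"slide":[0,0,0],"roll":0},
  {"slide":[0,0,0],"roll":0},
  {"slide":[0,0,0],"roll":0},
  {"slide":[0,0,0],"roll":0},
  {"slide":[0,0,-0.045],"roll":0},
  {"slide":[0,0,-0.045],"roll":0},
  {"slide":[0,0,-0.045],"roll":0},
  {"slide":[-0.06,0,0],"roll":0},
  {"slide":[-0.06,0,0],"roll":0},
  {"slide":[-0.06,0,0],"roll":0},
  {"slide":[0,0,0],"roll":0},
  {"slide":[0,0,0],"roll":0},
], claw=-1)

```text
time: 16.32
position: [451.0, 1.9, 280.4]
ee_rot: [[0.889, 0.457, 0.002], [0.457, -0.889, 0.0], [0.001, 0.001, -1.0]]
ft_force: [1.0, 0.2, 0.0]
width: 85.3
finger_force: 0.0
```

```bash
python3 - <<'E'
from h import *
import pickle
c=cam("wrist");pickle.dump(c,open("w6.pkl","wb"));delta([513.5,34.8,225])
o=[513.5,34.8];y=66.6
a=grid(rect(c,o,y,84,(-20,30),(-22,22),8),(-20,30),(-22,22),8,5)
b=grid(rect(c,o,y,37,(-150,70),(-60,7),3.6),(-150,70),(-60,7),3.6,10)
t=np.zeros((a.shape[0],b.shape[1],3),np.uint8);t[:,:a.shape[1]]=a
cv2.imwrite("pics/w6.png",np.vstack([t,b])[:600,:800])
E
```

```text
tool delta mm [70.3 -0.7 55.5] slide [ 0.1757 -0.0018  0.1388] yaw x 27.23 j [ -8.5  18.1 112.6   0.   49.2  54.2]
```

View pics/w6.png

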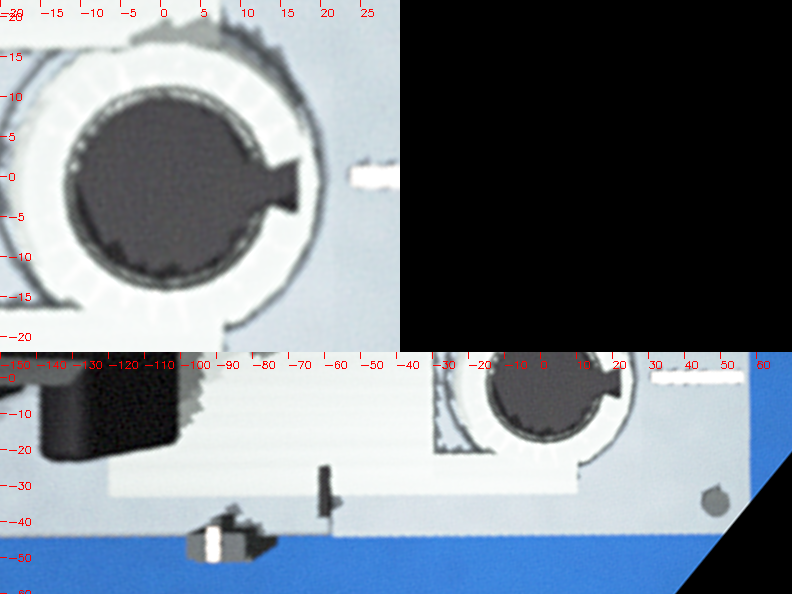

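Notch mouth mid is at row 186.5 and the bore centre at row 188, so the notch faces the line within about 1°. The keeper pointer is at x≈-60 and the clip line at x≈-91 before height correction, so a pull of about 30 mm. Next I move to the grip.

Request:
send_rows([
  {"slide":[0,0,0],"roll":0.818},
  {"slide":[0,0,0],"roll":0.818},
  {"slide":[0,0,0],"roll":0.818},
  {"slide":[0,0,0],"roll":0.818},
  {"slide":[0,0,0],"roll":0.818},
  {"slide":[0,0,0],"roll":0.818},
  {"slide":[0,0,0],"roll":0.818},
  {"slide":[0,0,0],"roll":0.818},
  {"slide":[0,0,0],"roll":0.818},
  {"slide":[0,0,0],"roll":0},
  {"slide":[0.0555,0.0625,0],"roll":0},
  {"slide":[0.0555,0.0625,0],"roll":0},
  {"slide":[0,0,0],"roll":0},
  {"slide":[0,0,0],"roll":0},
])

```text
time: 18.12
position: [470.9, -61.3, 279.9]
ee_rot: [[0.918, -0.396, -0.001], [-0.396, -0.918, 0.001], [-0.001, -0.0, -1.0]]
ft_force: [0.4, 0.6, 1.0]
width: 85.4
finger_force: 0.0
```

```bash
cat > pt.py <<'E'
from h import *
o=np.array([513.5,34.8]);a=np.radians(66.6);R=np.array([[np.cos(a),-np.sin(a)],[np.sin(a),np.cos(a)]])
def hw(x,y,z): return np.r_[o+R@[x,y],z]
def wh(p): return np.r_[R.T@(np.array(p[:2])-o),p[2]]
E
python3 - <<'E'
from pt import *
import pickle
np.set_printoptions(precision=1,suppress=True)
c=pickle.load(open("w6.pkl","rb"))
for n,x,y,zz in(("ptr",-59.9,-37,(30,37)),("clip",-91.1,-43,(30,37,41))):
    u=w2px(c,hw(x,y,37))
    print(n,[wh(px2w(c,*u,z)) for z in zz])
print("cam",wh(c["cam_to_world"][:3,3]))
delta(hw(-105,0,223))
d=cam("wrist")
for k in imaging.silhouettes("wrist","grip")[:1]: print(k["rect"],k["confidence"])
# grip top: darkest blob in z=83 plane
im=rect(d,o,66.6,83,(-140,-70),(-35,35),4);g=cv2.cvtColor(im,6)
m=(g<50).astype(np.uint8);n,l,s,ce=cv2.connectedComponentsWithStats(m)
for i in range(1,n):
    if s[i,4]>300: print(s[i,0]/4-140,(s[i,0]+s[i,2])/4-140,35-s[i,1]/4,35-(s[i,1]+s[i,3])/4,s[i,4]/16)
E
```

```text
ptr [array([-61.8, -38.2,  30. ]), array([-59.9, -37. ,  37. ])]
clip [array([-94.1, -44.4,  30. ]), array([-91.1, -43. ,  37. ]), array([-89.4, -42.2,  41. ])]
cam [ -0.8  -0.5 249.6]
tool delta mm [ 0.9 -0.1 56.9] slide [ 0.  -0.   0.1] yaw x -23.34 j [-15.8  19.8 109.7   0.   50.6  97.6]
[117.1, 157.8, 298.6, 262.2] 0.7
-111.0 -99.25 15.25 -28.75 430.5625
```

Request:
send_rows([
  {"slide":[0.002,0,0.0475],"roll":0},
  {"slide":[0,0,0.0475],"roll":0},
  {"slide":[0,0,0.0475],"roll":0},
  {"slide":[0,0,0],"roll":0},
])

```text
time: 18.73
position: [470.8, -61.0, 222.2]
ee_rot: [[0.918, -0.396, -0.003], [-0.396, -0.918, 0.001], [-0.003, 0.0, -1.0]]
ft_force: [-0.3, 0.6, 0.9]
width: 85.3
finger_force: 0.0
```

Request:
send_rows([
  {"slide":[0,0,0],"roll":0},
  {"slide":[0,0,0],"roll":0},
  {"slide":[0,0,0],"roll":0},
  {"slide":[0,0,0],"roll":0},
  {"slide":[0,0,0],"roll":0},
  {"slide":[0,0,0],"roll":0},
  {"slide":[0,0,0],"roll":0},
  {"slide":[0,0,0],"roll":0},
  {"slide":[0,0,0],"roll":0},
  {"slide":[0,0,0],"roll":0},
], claw=1, force=70)

```text
time: 19.98
position: [472.0, -61.8, 223.6]
ee_rot: [[0.918, -0.397, 0.001], [-0.397, -0.918, 0.0], [0.001, -0.0, -1.0]]
ft_force: [-0.1, 1.4, 6.8]
width: 11.4
finger_force: 69.1
```

```bash
python3 - <<'E'
from pt import *
import pickle
np.set_printoptions(precision=1,suppress=True)
print(wh(r.state()["position"]))
c=cam("wrist");pickle.dump(c,open("w7.pkl","wb"))
xr,yr=(-150,-30),(-60,-10)
b=grid(rect(c,o,66.6,37,xr,yr,6),xr,yr,6,10)
d=grid(rect(c,o,66.6,41,xr,yr,6),xr,yr,6,10)
cv2.imwrite("pics/w7.png",np.vstack([b,d]))
E
```

```text
[-105.1   -0.3  223.6]
```

View pics/w7.png

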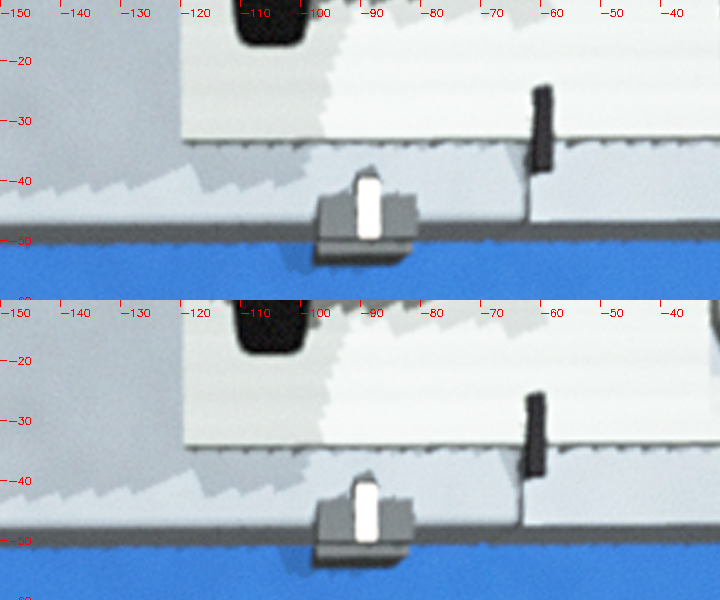

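Grip held at home, width 11.4. The pointer tip is at panel px (541,170), x≈-59.9. The clip tip is at (366,480), x≈-89.2. So I pull about 29 mm and measure again.

Request:
send_rows([
  {"slide":[0,0.006,0],"roll":0},
  {"slide":[0,0.01,0],"roll":0},
  {"slide":[0,0.012,0],"roll":0},
  {"slide":[0,0.012,0],"roll":0},
  {"slide":[0,0.012,0],"roll":0},
  {"slide":[0,0.012,0],"roll":0},
  {"slide":[0,0.008,0],"roll":0},
  {"slide":[0,0,0],"roll":0},
  {"slide":[0,0,0],"roll":0},
  {"slide":[0,0,0],"roll":0},
])

```text
time: 21.28
position: [460.9, -87.8, 223.6]
ee_rot: [[0.918, -0.397, 0.002], [-0.397, -0.918, 0.001], [0.001, -0.002, -1.0]]
ft_force: [1.8, 5.7, 5.4]
width: 11.2
finger_force: 69.0
```

```bash
python3 - <<'E'
from pt import *
import pickle
np.set_printoptions(precision=1,suppress=True)
s=r.state();print(wh(s["position"]),s["ft_force"],s["width"])
c=cam("wrist");pickle.dump(c,open("w8.pkl","wb"));print(wh(c["cam_to_world"][:3,3]))
xr,yr=(-115,-65),(-55,-20)
b=grid(rect(c,o,66.6,38,xr,yr,15),xr,yr,15,5)
cv2.imwrite("pics/w8.png",b)
E
```

```text
[-133.4   -0.4  223.6] [1.8 5.7 5.4] 11.15505679724211
[-133.1  -70.7  192.7]
```

View pics/w8.png

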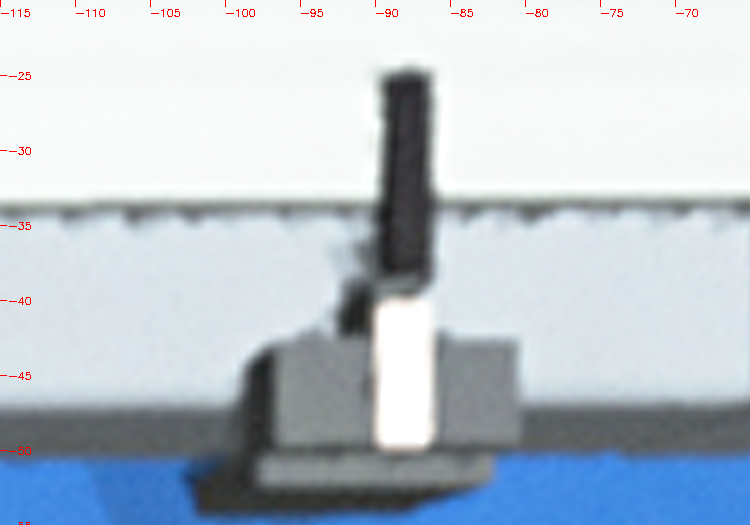

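The pointer tip is centred at px 407 and the clip line at px 404 on the z=38 plane. Correcting for their heights (37 and 41) leaves about 1.2 mm to pull. I move that and check numerically, as the picture budget is used up.

Request:
send_rows([
  {"slide":[0,0.003,0],"roll":0},
  {"slide":[0,0,0],"roll":0},
  {"slide":[0,0,0],"roll":0},
  {"slide":[0,0,0],"roll":0},
])

```text
time: 21.82
position: [460.4, -88.8, 223.6]
ee_rot: [[0.918, -0.397, 0.001], [-0.397, -0.918, 0.001], [0.001, -0.002, -1.0]]
ft_force: [2.3, 6.1, 5.7]
width: 11.4
finger_force: 69.0
```

```bash
python3 - <<'E'
from pt import *
import pickle
np.set_printoptions(precision=2,suppress=True)
c=cam("wrist");pickle.dump(c,open("w9.pkl","wb"))
s=r.state();print(wh(s["position"]),s["ft_force"],s["width"],s["finger_force"])
def cx(c,z,xr,yr,dark):
    g=cv2.cvtColor(rect(c,o,66.6,z,xr,yr,15),6).astype(float)
    out=[]
    for row in g[::5]:
        w=np.clip(110-row,0,None) if dark else np.clip(row-190,0,None)
        if w.sum()>300: out.append((np.arange(len(row))*w).sum()/w.sum()/15+xr[0])
    return np.median(out) if out else None
for f,px in(("w6",-60),("w7",-60),("w8",-88),("w9",-89)):
    c=pickle.load(open(f+".pkl","rb"))
    print(f,"cam",wh(c["cam_to_world"][:3,3]),"ptr@36,37,38",[cx(c,z,(px-5,px+5),(-37,-34),True) for z in(36,37,38)],"clip@40,41,42",[cx(c,z,(-94,-84),(-47,-43.5),False) for z in(40,41,42)])
E
```

```text
[-134.54   -0.4   223.59] [2.21 6.78 4.64] 10.97333237356599 69.03017163276672
w6 cam [ -0.83  -0.49 249.57] ptr@36,37,38 [np.float64(-59.52489915658232), np.float64(-59.28978494623656), np.float64(-58.97585185185185)] clip@40,41,42 [np.float64(-89.67661805356973), np.float64(-89.25823316161038), np.float64(-88.82084056294583)]
w7 cam [-104.85  -70.53  192.69] ptr@36,37,38 [np.float64(-59.85374862733353), np.float64(-60.10989534763237), np.float64(-60.37318007662835)] clip@40,41,42 [np.float64(-88.88718417047184), np.float64(-88.9841435897436), np.float64(-89.08868197806746)]
w8 cam [-133.1   -70.68  192.72] ptr@36,37,38 [np.float64(-87.72743599077782), np.float64(-88.01209173036831), np.float64(-88.28611528822056)] clip@40,41,42 [np.float64(-88.6144262295082), np.float64(-88.90980034458295), np.float64(-89.20459839967589)]
w9 cam [-134.26  -70.64  192.7 ] ptr@36,37,38 [np.float64(-88.89922866975199), np.float64(-89.20876685934489), np.float64(-89.48999758978067)] clip@40,41,42 [np.float64(-88.65873493975904), np.float64(-88.95220810647308), np.float64(-89.2546715626275)]
```

Pointer is at -89.1 and the clip at -89.0, aligned within measurement error. The grip is firm, so I hand in.

```bash
python3 -c "
from bench import r
print(r.close_job())"
```

```text
the job is handed in; nothing more can be done
None
```

The job is handed in: the nozzle's notch faces the white line to within about 1°, the nozzle is released and seated, and the slide is pulled out about 29.4 mm and held, with its pointer within about 0.3 mm of the clip's.

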